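Hold the new cleat against the sprung pusher board

ROBOT

A 6-joint arm with a two-finger parallel gripper is mounted at the origin on the work surface. World frame = base frame: x ahead of the robot, y to its left, z up, the work surface at z = 0. Lengths are in m, angles in rad, forces in N, time in s.
With the tool pointing down it reaches from about 0.3 to 0.875 m from the base axis. Payload 6.4 kg.
Tool frame: the origin (TCP) lies midway between the tips of the shut fingers; the grasp point (between the pads) lies 19 mm behind it (ctrl.tcp_to_grasp is the distance from the TCP to the grasp point, in m); z points along the fingers, y is the direction in which the jaws open and shut (so a half turn about z gives the same grasp; the last joint's range is limited). The gripper opens to 85 mm and grips with 20 to 120 N. Pads are 22 mm wide; open, the fingers measure 114 mm over their backs; the gripper's body (76 mm by 85 mm) begins 54 mm behind the grasp point. The pads swing forward as they close: fully open they stand 13 mm farther back than shut.
Start: joints at [0.923, 0.181, 1.607, -0, 1.354, -0.206], TCP at [0.246, 0.52, 0.192] pointing down, gripper open.
Joint ranges: [-2.99, 2.99], [-0.89, 2.07], [0.3, 2.58], [-1.14, 4.28], [0, 2.63], [-3.12, 3.12]. Speed limits (rad/s): [2.57, 2.57, 3.01, 3.14, 3.14, 3.14].

INTERFACE

Orientations are given as a unit quaternion [w, x, y, z].
In Python, from bench import monitor, imaging, order, spotter, ctrl gives the robot as it stands.
- The arm moves only by the shell command python3 -m pendant 'ROWS'. ROWS is JSON, a list that holds one entry, the list of rows, each a list of 5 numbers: the shift along the world's x, y, z in mm, then the turn about the world's z in degrees, then the finger opening in mm, from 0 to 85.4. A call has 1 to 8 rows; each row shifts and turns the commanded pose from where the row before left it; what a row does not reach is not made up. A row lasts 1/8 s, in which the tool goes at most 62.5 mm and 10.7 degrees, less where a joint would pass 70% of its speed; a pose out of reach is approached as far as the arm can. A call with a gripper value outside its range is refused whole. The fingers move at their own pace and stop on an object; the grip force is fixed at half the most. Time passes only in rows, so rows that do not move let the fingers close. It gives the time, the measured TCP pose, the force and the opening at its end, in the units of the state.
- monitor.get_obs(): the state, without advancing time (a new reading comes with each control period).
- imaging.camera(name): name is "scene" or "top" or "wrist"; returns a dict with "img" (400x640x3 uint8, red, green, blue), "vfov" (degrees; the focal length in pixels is half the picture's height over the tangent of half this angle, whatever the lens; pixels are square), "cx", "cy" (the principal point, pixels), "distortion" ([k1, k2, p1, p2, k3] as OpenCV has them; the pictures are not rectified), "origin" and "orientation" of the camera in the world. Camera axes: x right, y down, z forward; pixel columns grow to the right and rows downward; lengths in m; the calibration is good to about 2 mm. A picture is of the moment at which its call begins. There is no depth.
- order.hand_in(): hands the job in, once; it reports no verdict.
Trained networks look in the newest picture that a camera, given by its name, has taken for a name from the list of things; names that differ only in an ending like _2 or _b are one class to them, and where a whole thing is asked for, a point or a joint stands for the part that bears it (a point fixed in the world has none). Each returns a list of dicts, best first, with "confidence" (0 to 1); they miss things now and then, are a little off and sometimes report something else, mostly with a low value. They report only what shows in the picture. A call takes as long as a camera call. They do not tell look-alikes from the thing itself.
- spotter.recognise(camera, thing): "at" ([x, y, z] in m, in the coordinates of the camera as it stood for that picture, good to about 4 mm: the middle of the surface that is visible of it).
- spotter.tip_of(camera, thing): "at" ([x, y, z] in m, in the coordinates of the camera as it stood for that picture, good to about 4 mm: a listed point, or the origin of a listed thing).
The state is a dict: "time_s": time; "q": joint angles; "dq": joint speeds; "joint_efforts": joint torques, N m; "eef_pos": TCP position; "eef_rot": TCP orientation; "wrist_force": force on the tool from outside, world axes, zero at the start; "torque": the same for the moment, N m; "opening": opening from 0.0 (shut) to 1.0 (fully open).
Only numpy, scipy, OpenCV 4.12 (cv2) and the standard library are available. Lean on these libraries where they do the work, as an engineer would, in place of code of your own. Each camera call takes 0.05 s, during which the arm holds its last target. There are 200 camera calls.

TASK

The spring-fed shelf lane on the shop counter needs a new wooden cleat: take the long-nosed cleat, set it flat on the counter in front of the lane, slide its nose straight through the slot in the lane's front sill and press it against the sprung pusher board behind. Push steadily with about 10 N (the weight of a one-kilo bag), never driving the board near the end of its travel, hold that for two to three seconds and finish still holding the push, with the fingers on the cleat and only the cleat touching the board, so that the shopkeeper can screw it on from behind. Leave the short-nosed cleat and everything else on the counter where it is.

Things in the scene. Friction and masses are not known exactly. Their poses are not given: they have to be found in the camera images.
- cleat: The cleat to hold: brown wood, about 0.16 kg. Block 80 long (its x) x 44 wide (y) x 44 mm high, with a narrower nose 60 long x 34 wide x 44 mm high on its +x end. Origin: underside, under the middle of the 80 mm block; x points along the nose, z up. Grip the block across its 44 mm width, from above.
- cleat_nose (a point): Centre of the cleat's nose end face: 100 mm along x from the cleat's origin, 22 mm above its underside.
- lane: Shelf lane, pale wood, fixed, 244 mm wide. Origin on the counter below the middle of the pusher board's front face at rest; x is the push direction into the lane, y across, z up. Front sill (46 mm high) at x = -25 to 0 mm, with a slot 39 mm wide, open above, bare counter as floor, centred on y = 0. Side rails 40 mm high at y = +-113; back rail 60 mm high at x = 75 to 95 mm.
- pusher (a joint): Travel of the sprung plywood pusher board (200 mm wide, 12 mm thick, 80 mm high) just behind the sill, in m: 0 at rest (front face in line with the sill's rear face), growing as it is pushed along the lane's +x, end of travel at 0.050. Linear return spring, 500 N/m without preload: 10 N at 0.020 (20 mm).
- pusher_face (a point): Middle of the pusher board's front face, 42 mm above the counter; moves with the board.
- short_cleat: Bystander that looks like the cleat, same wood and block, but its nose is only 20 mm long (100 mm overall). Origin and axes as for the cleat. The two may change places.
- screwdriver: Bystander: screwdriver lying on the counter beyond the lane; origin near its middle.
- screw_bowl: Bystander: small steel bowl, 70 mm across, 35 mm high; origin under its centre.
- sweet_jar: Bystander: clear jar with blue lid, 110 mm across, 190 mm high; origin under its centre.
- can: Bystander: food can, 74 mm across, 110 mm high; origin under its centre.
- tub: Bystander: white open plastic tub, 70 mm across, 70 mm high; origin under its centre.
- soap: Bystander: flat carton 90 x 60 x 30 mm; origin under its centre.
Not all that is in view belongs to the job. Leave any orange or purple look-alike of the cleat alone.

How it is judged:
On the way, in this order (a step that is already met when the one before it is completed fails the run):
1. the cleat's nose is in the slot, square and flat (x of cleat_nose in the frame of lane above -0.015 m and y of cleat_nose in the frame of lane between -0.008 and 0.008 m and angle between the x axis of cleat and the x axis of lane, either way round below 0.12 rad and height (world z) of cleat below 0.012 m and angle between cleat's own z axis and vertical below 0.12 rad), for 0.05 s.
2. the cleat is pressed steadily on the pusher board, 6 to 15 N (contact force between cleat and pusher between 6 and 15 N and y of cleat_nose in the frame of lane between -0.008 and 0.008 m and angle between the x axis of cleat and the x axis of lane, either way round below 0.12 rad and height (world z) of cleat below 0.012 m and angle between cleat's own z axis and vertical below 0.12 rad), for 1.5 s.
At the end, for the whole second after the job is handed in: The nose is in the slot (within 8 mm of centre, 0.12 rad of square), cleat level (0.12 rad), at most 12 mm off the counter and still, pressing the board with 6 to 15 N, held by the fingers, with no finger or arm on the board; this lasted 1.5 s before and lasts through the final second (all of step 2 and x of cleat_nose in the frame of lane above 0.008 m and value of joint pusher above 0.01 m and contact force between the fingers and cleat above 2 N and contact force between each of the fingers, the arm and pusher below 0.5 N and linear speed of cleat below 0.01 m/s); the arm keeps its last pose, push and grip.
It fails at once if the pusher board is driven near the end of its travel (beyond 42 mm) (value of joint pusher above 0.042 m).
It fails at once if another thing on the counter is moved by more than 30 mm (distance of any of short_cleat, screwdriver, screw_bowl, sweet_jar, can, tub, soap from where it was at the start of the episode above 0.03 m).
It also fails if it takes over 48 s, if anything falls off the work surface, if the arm or the gripper's body presses on something with over 40 N, if the wrist force passes 120 N, or if a joint passes its speed limit or range.

## Working session

There is one attempt and no reset: what is moved stays moved. The work goes in short steps, Python scripts to look and compute and a shell command to move; the robot and the scene stay as the last step left them, time stands still between calls to the robot, and variables do not carry over. Pictures are saved under pics/ and viewed, about 8 in all and at most 12, crops included, and the job is handed in when it is done.

```bash
mkdir -p pics
cat > h.py <<'E'
import numpy as np, cv2
from scipy.spatial.transform import Rotation as R
from bench import monitor, imaging, order, spotter, ctrl
def rot(q): return R.from_quat(np.roll(q,-1)).as_matrix()
def K(c):
    f=200/np.tan(np.radians(c["vfov"])/2); return np.array([[f,0,c["cx"]],[0,f,c["cy"]],[0,0,1]])
def w(c,p): return rot(c["orientation"])@np.array(p)+np.array(c["origin"])
def px2w(c,uv,z):
    p=cv2.undistortPoints(np.array(uv,float).reshape(-1,1,2),K(c),np.array(c["distortion"],float)).reshape(-1,2)
    d=np.c_[p,np.ones(len(p))]@rot(c["orientation"]).T; o=np.array(c["origin"])
    return o+d*((z-o[2])/d[:,2])[:,None]
def w2px(c,P):
    Rm=rot(c["orientation"]).T; t=-Rm@np.array(c["origin"])
    return cv2.projectPoints(np.array(P,float).reshape(-1,1,3),cv2.Rodrigues(Rm)[0],t,K(c),np.array(c["distortion"],float))[0].reshape(-1,2)
def save(c,n): cv2.imwrite(f"pics/{n}.png",c["img"][:,:,::-1])
E
python3 - <<'E'
from h import *
np.set_printoptions(precision=4,suppress=True)
for n in ("top","scene"):
    c=imaging.camera(n); save(c,n+"0"); print(n,c["origin"],c["orientation"],c["vfov"])
    for t in ["cleat","cleat_nose","lane","pusher_face","short_cleat"]+(["screwdriver","screw_bowl","sweet_jar","can","tub","soap"] if n=="top" else []):
        for r in spotter.tip_of(n,t)[:4]: print(n,t,round(r["confidence"],2),w(c,r["at"]),w2px(c,[w(c,r["at"])])[0])
o=monitor.get_obs();print(o)
E
```

```text
top [ 0.4785 -0.0565  1.2033] [ 0.03   -0.7046  0.7084 -0.0296] 53.96780675047418
top cleat 0.83 [ 0.4765 -0.2921  0.0027] [396.9915 238.5217]
top cleat 0.74 [ 0.3548 -0.2554  0.002 ] [385.6583 279.0228]
top cleat 0.64 [0.3237 0.1562 0.0008] [249.4559 290.1262]
top cleat_nose 0.97 [ 0.2602 -0.2115  0.0213] [372.5067 312.1634]
top cleat_nose 0.82 [ 0.5463 -0.2186  0.0215] [373.3176 215.4222]
top cleat_nose 0.64 [0.3595 0.0589 0.0224] [281.0119 278.6722]
top lane 0.92 [ 0.5346  0.2657 -0.0009] [214.5492 220.4796]
top pusher_face 0.94 [0.534  0.2687 0.0413] [209.7061 220.0579]
top short_cleat 0.68 [ 0.5793 -0.0685 -0.0026] [323.3368 205.4563]
top short_cleat 0.19 [ 0.5319  0.266  -0.0014] [214.4691 221.3893]
top screwdriver 0.7 [0.7831 0.134  0.0023] [257.9277 140.407 ]
top sweet_jar 0.64 [ 0.7363 -0.3423  0.0025] [411.2962 154.4013]
top can 0.57 [ 0.772  -0.2041  0.0031] [366.6074 143.2606]
top tub 0.84 [ 0.7939 -0.0559 -0.0044] [318.8962 137.2153]
top tub 0.3 [ 0.5448 -0.2185  0.0225] [373.3346 215.897 ]
top soap 0.91 [ 0.3679 -0.3857 -0.0002] [428.4458 274.3138]
scene [ 1.5203 -0.114
[... 478 characters left out ...]
0.2696 -0.0004] [424.8367 209.0848]
scene pusher_face 0.9 [0.5394 0.2695 0.0423] [427.6084 198.3275]
scene pusher_face 0.16 [ 0.3996 -0.0119 -0.0031] [327.3306 187.6519]
scene short_cleat 0.89 [ 0.5829 -0.0675 -0.0048] [312.7171 223.3277]
{'time_s': 0.9, 'q': array([ 0.9227,  0.1808,  1.607 ,  0.    ,  1.3538, -0.2063]), 'dq': array([-0.0002,  0.002 ,  0.0004,  0.0005,  0.0006, -0.0005]), 'joint_efforts': array([ -0.0019, -44.4841, -35.1681,  -0.0004,   0.0009,   0.    ]), 'eef_pos': array([0.2458, 0.5198, 0.1924]), 'eef_rot': array([0.    , 0.2191, 0.9757, 0.    ]), 'wrist_force': array([-0.3211,  0.1021, -0.2798]), 'torque': array([-0.0074,  0.0059, -0.0786]), 'opening': 1.000627849814824}
```

View pics/top0.png

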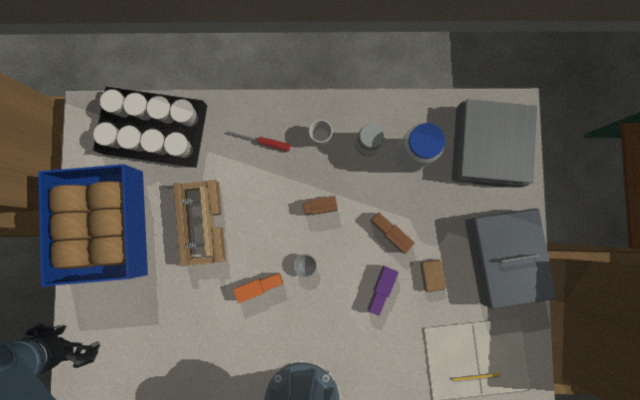

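View pics/scene0.png

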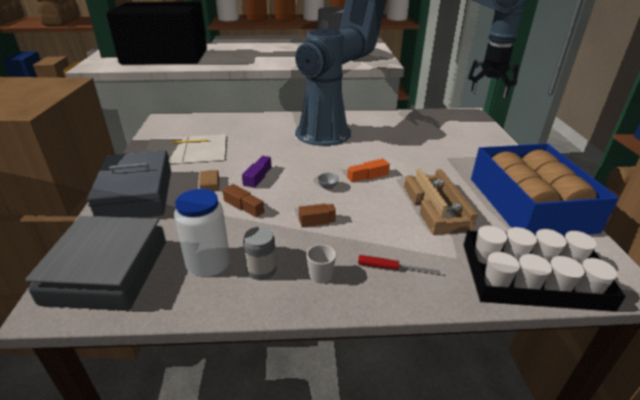

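The top view shows the real cleat at about (393,232), nose toward the upper left, and the short cleat at (320,205). The lane is at (200,222) with its sill on the right, so the push is roughly along +y. The orange (258,288) and purple (384,290) pieces are decoys. Next I'll rectify metric crops.

Run:
```python
from h import *
c=imaging.camera("top"); ims=[]
# 2.5 px/mm ; row down = -x, col right = -y ; 160mm x 300mm
for (xc,yc,z) in ((0.534,0.267,0.046),(0.51,-0.257,0.044)):
    n=400;s=0.28/n
    j,i=np.meshgrid(np.arange(n),np.arange(n))
    P=np.stack([xc-(i-n/2)*s,yc-(j-n/2)*s,np.full(i.shape,z)],-1)
    uv=w2px(c,P.reshape(-1,3)).reshape(n,n,2).astype(np.float32)
    im=cv2.remap(c["img"],uv[...,0],uv[...,1],cv2.INTER_CUBIC)[:,:,::-1].copy()
    for k in range(0,n,50): cv2.line(im,(k,0),(k,6),(0,255,0),1);cv2.line(im,(0,k),(6,k),(0,255,0),1)
    ims.append(im)
cv2.imwrite("pics/rect.png",np.hstack(ims))
```

```text
(no output)
```

View pics/rect.png

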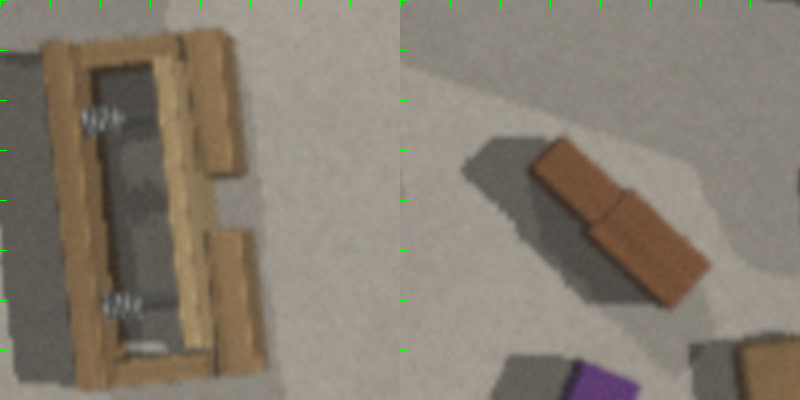

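```bash
python3 -m pendant '[[[14.3,-50.8,0,-6.7,85],[14.3,-50.8,0,-6.7,85],[14.3,-50.8,0,-6.7,85],[14.3,-50.8,0,-6.7,85],[14.3,-50.8,0,-6.7,85],[14.3,-50.8,0,-6.7,85],[14.3,-50.8,0,-6.7,85],[14.3,-50.8,0,-6.7,85]]]'
python3 -m pendant '[[[14.3,-50.8,0,-6.7,85],[14.3,-50.8,0,-6.7,85],[14.3,-50.8,0,-6.7,85],[14.3,-50.8,0,-6.7,85],[14.3,-50.8,0,-6.7,85],[14.3,-50.8,0,-6.7,85],[14.3,-50.8,0,-7.0,85],[14.3,-50.8,0,-7.0,85]]]'
python3 - <<'E'
from h import *
np.set_printoptions(precision=4,suppress=True)
o=monitor.get_obs();Rm=rot(o["eef_rot"]);print(o["time_s"],o["eef_pos"],np.degrees(np.arctan2(Rm[1,1],Rm[0,1])),ctrl.tcp_to_grasp)
c=imaging.camera("wrist"); save(c,"w1"); print(c["origin"])
for t in ["cleat","cleat_nose"]:
    for r in spotter.tip_of("wrist",t)[:4]: print(t,round(r["confidence"],2),w(c,r["at"]),w2px(c,[w(c,r["at"])])[0])
E
```

```text
time_s: 1.95
eef_pos: [0.3606, 0.1118, 0.1928]
eef_rot: [0.001, 0.637, 0.771, 0.0]
wrist_force: [0.6, 0.0, -1.1]
opening: 0.994
time_s: 2.95
eef_pos: [0.475, -0.2949, 0.1925]
eef_rot: [0.0, 0.918, 0.396, 0.0]
wrist_force: [0.4, 0.3, 0.2]
opening: 0.992
2.95 [ 0.475  -0.2949  0.1925] -43.36595656759997 0.0187
[ 0.529  -0.2383  0.3745]
cleat 0.93 [ 0.4781 -0.2924 -0.0012] [318.7681 155.0984]
cleat 0.85 [ 0.3541 -0.2508 -0.0014] [211.4014 204.3738]
cleat_nose 0.95 [ 0.2599 -0.2088  0.0189] [120.7476 239.957 ]
cleat_nose 0.83 [ 0.5477 -0.221   0.0235] [320.4442  52.6132]
```

View pics/w1.png

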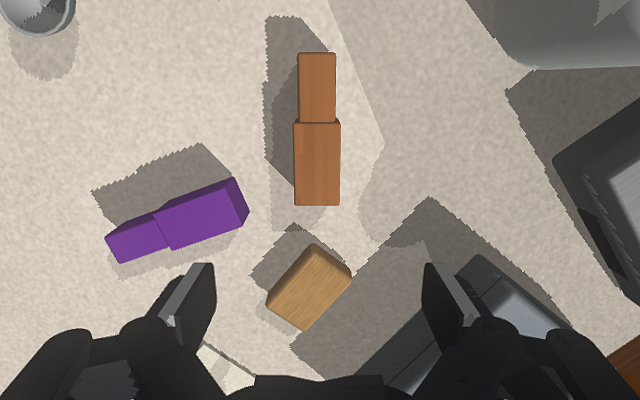

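The wrist view shows the cleat in line with the tool. Nose end corners are at (298,53) and (336,53), rear corners at (294,204) and (340,204). The soap at (308,287) is clear of the fingers.

Run:
```python
from h import *
np.set_printoptions(precision=4,suppress=True)
c=imaging.camera("wrist")
P=px2w(c,[(298,53),(336,53),(294,205),(340,205)],0.044);print(P)
a=(P[0]+P[1])/2;b=(P[2]+P[3])/2;d=a-b;L=np.linalg.norm(d);print(L,np.degrees(np.arctan2(d[1],d[0])),b+d/L*.04)
```

```text
[[ 0.5317 -0.2091  0.044 ]
 [ 0.5553 -0.2314  0.044 ]
 [ 0.4328 -0.305   0.044 ]
 [ 0.4652 -0.3356  0.044 ]]
0.13766525106055263 46.62979198853465 [ 0.4764 -0.2912  0.044 ]
```

```bash
python3 -m pendant '[[[1.5,3,-46,0,85],[0,0,-46,0,85],[0,0,-46,0,85],[0,0,-48,0,85],[0,0,0,0,85],[0,0,0,0,30],[0,0,0,0,30],[0,0,0,0,30]]]'
python3 -m pendant '[[[0,0,0,0,30],[0,0,0,0,30],[0,0,0,0,30]]]'
```

```text
time_s: 4.15
eef_pos: [0.4773, -0.2909, 0.0084]
eef_rot: [0.002, 0.917, 0.398, 0.001]
wrist_force: [-0.1, 0.1, -0.1]
opening: 0.368
time_s: 4.53
eef_pos: [0.4761, -0.29, 0.0064]
eef_rot: [-0.0, 0.917, 0.398, -0.0]
wrist_force: [-0.5, -0.7, 0.0]
opening: 0.351
```

Opening reads 30 mm, where 44 was expected. I'll look before moving.

Run:
```python
from h import *
c=imaging.camera("wrist"); d=imaging.camera("top")
cv2.imwrite("pics/g1.png",np.vstack([c["img"][:,:,::-1],cv2.resize(d["img"][180:290,300:460,::-1],None,fx=1.8,fy=1.8,interpolation=cv2.INTER_CUBIC)[:198].copy() if 0 else c["img"][:0,:,::-1]]))
```

```text
(no output)
```

View pics/g1.png

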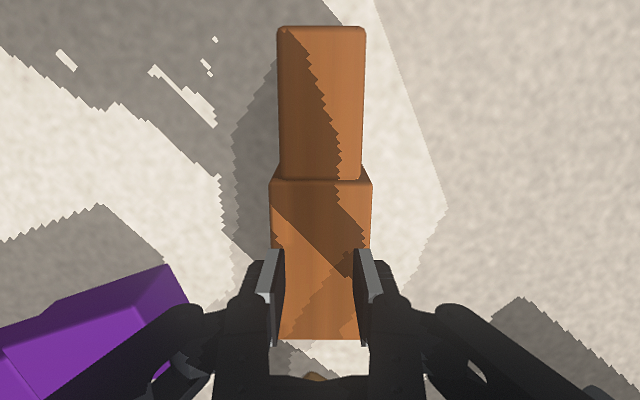

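The pads are on both sides of the block, with the gap at (275–365, 300). I'll command full closure to make the grip certain, then lift a little.

```bash
python3 -m pendant '[[[0,0,0,0,0],[0,0,0,0,0],[0,0,0,0,0]]]'; python3 -m pendant '[[[0,0,25,0,0],[0,0,25,0,0],[0,0,0,0,0]]]'
```

```text
time_s: 5.0
eef_pos: [0.4761, -0.29, 0.0064]
eef_rot: [-0.0, 0.917, 0.398, -0.0]
wrist_force: [-0.4, 0.3, 0.6]
opening: 0.001
time_s: 5.38
eef_pos: [0.4776, -0.2913, 0.0585]
eef_rot: [0.002, 0.917, 0.398, 0.001]
wrist_force: [0.4, -0.2, -1.5]
opening: 0.002
```

Run:
```python
from h import *
c=imaging.camera("wrist"); save(c,"g2"); print(monitor.get_obs()["opening"])
```

```text
-0.004113724667564898
```

View pics/g2.png

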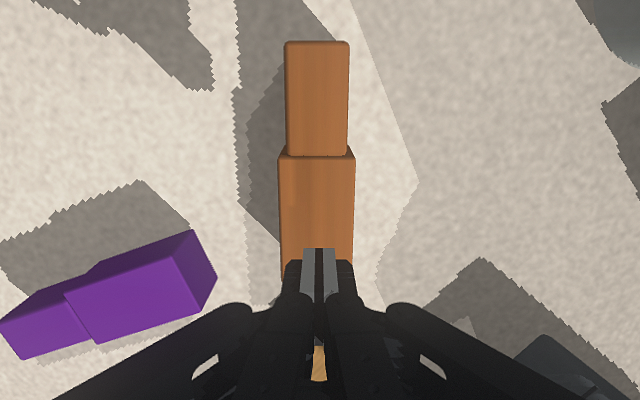

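Run:
```python
from h import *
np.set_printoptions(precision=4,suppress=True)
c=imaging.camera("wrist"); o=monitor.get_obs(); T=np.array(o["eef_pos"]); Rm=rot(o["eef_rot"])
print(c["origin"],T,rot(c["orientation"])[:,2])
for L in ([0,0,0],[.011,0,0],[-.011,0,0],[0,0,-.019],[.011,0,-.019],[.011,0,-.04],[-.011,0,-.04]): print(L,w2px(c,[T+Rm@np.array(L)])[0])
yaw=np.radians(46.6);d=np.array([np.cos(yaw),np.sin(yaw),0]);n=np.array([-d[1],d[0],0]);O=np.array([.4764,-.2912,.044])
for a,b in((.1,.017),(.1,-.017),(.04,.022),(.04,-.022),(-.04,.022)): print("cleat",a,b,w2px(c,[O+a*d+b*n])[0])
for r in spotter.tip_of("wrist","cleat")[:3]: print(r["confidence"],w(c,r["at"]))
d=imaging.camera("top")
for r in spotter.tip_of("top","cleat")[:4]: print(r["confidence"],w(d,r["at"]))
im=d["img"][190:290,300:460,::-1]
s=imaging.camera("scene"); cv2.imwrite("pics/g3.png",np.hstack([cv2.resize(im,(640,400),interpolation=cv2.INTER_CUBIC)[:, :400],cv2.resize(s["img"][120:240,200:320,::-1],(400,400),interpolation=cv2.INTER_CUBIC)]))
```

```text
[ 0.5303 -0.2335  0.2391] [ 0.476  -0.2899  0.0561] [-0.2073 -0.2235 -0.9524]
[0, 0, 0] [316.1176 230.6738]
[0.011, 0, 0] [316.065  211.8767]
[-0.011, 0, 0] [316.1688 248.8248]
[0, 0, -0.019] [315.9346 245.6773]
[0.011, 0, -0.019] [315.8727 225.2573]
[0.011, 0, -0.04] [315.6091 243.6251]
[-0.011, 0, -0.04] [315.7588 287.736 ]
cleat 0.1 0.017 [285.2283  37.8311]
cleat 0.1 -0.017 [353.0399  38.1787]
cleat 0.04 0.022 [278.4837 155.6515]
cleat 0.04 -0.022 [358.6819 155.9864]
cleat -0.04 0.022 [282.3574 283.6591]
0.92 [ 0.3518 -0.2519  0.0008]
0.94 [ 0.3225  0.1554 -0.0034]
0.84 [ 0.4742 -0.2879  0.0005]
```

View pics/g3.png

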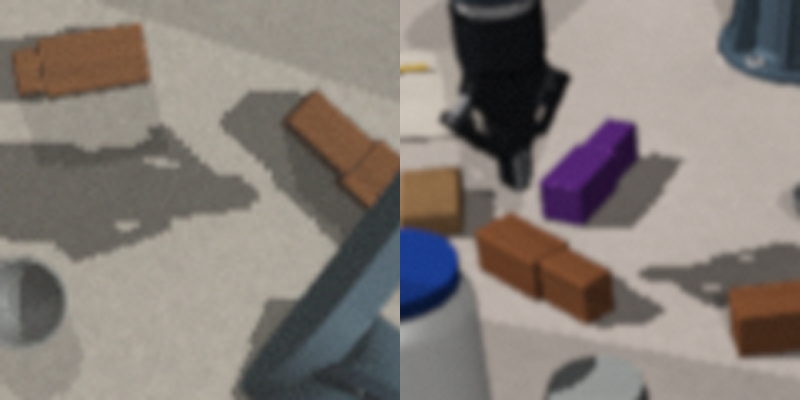

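The cleat has not moved and the fingers closed above it. In the wrist view the tips sit at row 248, where the reported TCP predicts about 212, so the real tips look 40–50 mm higher than `eef_pos` says. The scene view can confirm this: tip at about (234.5,176).

Run:
```python
from h import *
np.set_printoptions(precision=4,suppress=True)
s=imaging.camera("scene");c=imaging.camera("wrist");o=monitor.get_obs(); T=np.array(o["eef_pos"]);Rm=rot(o["eef_rot"])
print(T, o["q"])
for dz in (0,.02,.03,.04,.05,.06):
  P=T+[0,0,dz]; print(dz,w2px(s,[P])[0],[w2px(c,[P+Rm@np.array([a,0,0])])[0] for a in (.011,0,-.011)])
g=s["img"][100:200,190:290]; m=(g.max(2)<45)
ys,xs=np.where(m); 
for y in range(60,100,3): print(100+y,190+xs[ys==y][:1],190+xs[ys==y][-1:])
# planar FK sanity: wrist centre via two-link unknown -> tilt only
```

```text
[ 0.4757 -0.2896  0.0556] [-0.76    0.3047  1.7572 -0.      1.0811 -0.0074]
0 [236.0807 186.9268] [array([318.0564, 212.5978]), array([318.0745, 231.4881]), array([318.0921, 249.7251])]
0.02 [235.4001 181.1752] [array([317.9106, 226.926 ]), array([317.9336, 247.549 ]), array([317.9558, 267.3726])]
0.03 [235.0553 178.2596] [array([317.8252, 235.3248]), array([317.8513, 256.9306]), array([317.8765, 277.6457])]
0.04 [234.7075 175.317 ] [array([317.7294, 244.7457]), array([317.7592, 267.425 ]), array([317.788 , 289.1058])]
0.05 [234.3566 172.347 ] [array([317.6212, 255.3855]), array([317.6556, 279.2398]), array([317.6887, 301.9679])]
0.06 [234.0027 169.3493] [array([317.4981, 267.4945]), array([317.5381, 292.6375]), array([317.5765, 316.5012])]
160 [218] [240]
163 [222] [238]
166 [228] [235]
169 [230] [233]
172 [231] [233]
175 [233] [233]
178 [] []
181 [] []
184 [] []
187 [] []
190 [] []
193 [] []
196 [] []
199 [] []
```

Both cameras agree that the real fingertips are about 40 mm above the reported TCP. I'll allow for that, aiming for a reported z of about -0.033, and descend while watching the force.

```bash
python3 -m pendant '[[[0,0,20,0,85],[0,0,0,0,85],[0,0,0,0,85],[0,0,0,0,85],[0,0,0,0,85],[0,0,-30,0,85],[0,0,-30,0,85],[0,0,0,0,85]]]'
python3 -m pendant '[[[0,0,-20,0,85],[0,0,-10,0,85],[0,0,-8,0,85],[0,0,0,0,85]]]'
```

```text
time_s: 6.78
eef_pos: [0.4742, -0.2882, 0.0139]
eef_rot: [-0.003, 0.917, 0.398, -0.001]
wrist_force: [1.1, 0.8, -0.2]
opening: 0.993
time_s: 7.28
eef_pos: [0.476, -0.2899, -0.0217]
eef_rot: [-0.0, 0.917, 0.398, -0.0]
wrist_force: [0.2, 0.3, -0.3]
opening: 0.995
```

```bash
python3 -m pendant '[[[0,0,-10,0,85],[0,0,0,0,85],[0,0,0,0,20],[0,0,0,0,20],[0,0,0,0,20],[0,0,0,0,20],[0,0,0,0,20],[0,0,0,0,20]]]'
```

```text
time_s: 8.28
eef_pos: [0.4765, -0.2904, -0.0312]
eef_rot: [0.0, 0.917, 0.398, 0.0]
wrist_force: [-0.1, 0.4, 4.5]
opening: 0.508
```

Gripped: opening 43 mm. Now lift and carry to in front of the slot.

```bash
python3 -m pendant '[[[0,0,40,0,20],[0,0,40,0,20],[7,38,0,5,20],[7,38,0,5,20],[7,38,0,5,20],[7,38,0,5,20],[7,38,0,5,20],[7,38,0,5,20]]]'
python3 -m pendant '[[[7,38,0,5,20],[7,38,0,5,20],[7,38,0,5,20],[7,38,0,4,20],[0,0,0,0,20],[0,0,0,0,20]]]'
python3 - <<'E'
from h import *
np.set_printoptions(precision=4,suppress=True)
o=monitor.get_obs();Rm=rot(o["eef_rot"]);print(o["eef_pos"],np.degrees(np.arctan2(Rm[1,1],Rm[0,1])),o["opening"],o["wrist_force"],o["torque"])
c=imaging.camera("wrist"); save(c,"w3")
for t in ["lane","pusher_face","cleat_nose","cleat"]:
    for r in spotter.tip_of("wrist",t)[:3]: print(t,round(r["confidence"],2),w(c,r["at"]),w2px(c,[w(c,r["at"])])[0])
E
```

```text
time_s: 9.28
eef_pos: [0.5174, -0.0604, 0.0477]
eef_rot: [-0.001, 0.782, 0.623, -0.0]
wrist_force: [0.7, -0.3, -1.7]
opening: 0.507
time_s: 10.02
eef_pos: [0.5453, 0.0898, 0.0477]
eef_rot: [-0.0, 0.67, 0.743, -0.001]
wrist_force: [-0.7, -0.1, -2.0]
opening: 0.505
[0.5453 0.0898 0.0477] 5.8901140290416825 0.5048544894322787 [-0.6567 -0.1472 -2.0016] [-0.0568 -0.0296  0.0005]
cleat_nose 0.73 [0.537  0.1877 0.1005] [322.5502  16.959 ]
cleat_nose 0.7 [0.3652 0.0597 0.0209] [ 35.1263 229.8151]
cleat 0.65 [0.5479 0.0851 0.0765] [322.1552 264.3403]
```

View pics/w3.png

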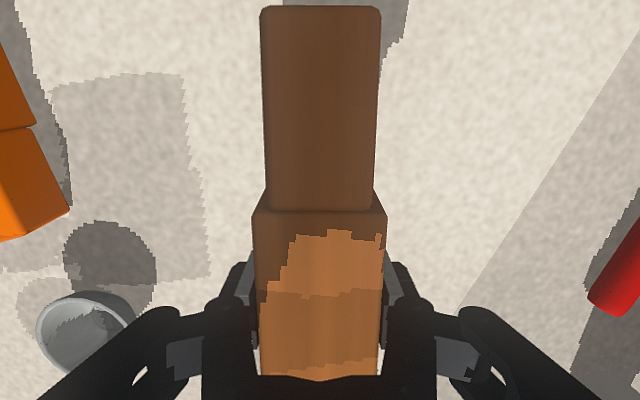

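The cleat is held square in the grip, with the nose edge at row 8, columns 260–381. The lane is out of the wrist view. I'll lower to just above the counter and compare nose and slot in the top view.

```bash
python3 -m pendant '[[[-4,0,-38,0,20],[0,0,-38,0,20],[0,0,0,0,20],[0,0,0,0,20]]]'
python3 - <<'E'
from h import *
np.set_printoptions(precision=4,suppress=True)
print(monitor.get_obs()["eef_pos"])
c=imaging.camera("top")
n=600;s=0.0003;yaw=np.radians(96);ex=np.array([np.cos(yaw),np.sin(yaw)]);ey=np.array([-ex[1],ex[0]]);O=np.array([.533,.267])
j,i=np.meshgrid(np.arange(800),np.arange(400))
X=-.15+ j*s; Y=.06-i*s   # image right=lane +x, up = lane +y
P=np.concatenate([O+X[...,None]*ex+Y[...,None]*ey,np.full(X.shape+(1,),.045)],-1)
uv=w2px(c,P.reshape(-1,3)).reshape(400,800,2).astype(np.float32)
im=cv2.remap(c["img"],uv[...,0],uv[...,1],cv2.INTER_CUBIC)[:,:,::-1].copy()
cv2.line(im,(0,200),(799,200),(0,255,0),1)
cv2.imwrite("pics/r2.png",im)
for t in ["lane","cleat_nose"]:
    for r in spotter.tip_of("top",t)[:3]: print(t,round(r["confidence"],2),w(c,r["at"]))
E
```

```text
time_s: 10.78
eef_pos: [0.5424, 0.0896, -0.027]
eef_rot: [0.0, 0.67, 0.742, 0.0]
wrist_force: [-0.6, 0.3, -1.6]
opening: 0.507
[ 0.5424  0.0896 -0.027 ]
lane 0.98 [ 0.5327  0.2668 -0.0013]
cleat_nose 0.97 [ 0.2646 -0.2083  0.0214]
cleat_nose 0.63 [ 0.5771 -0.068  -0.0012]
cleat_nose 0.54 [0.3633 0.0629 0.023 ]
```

View pics/r2.png

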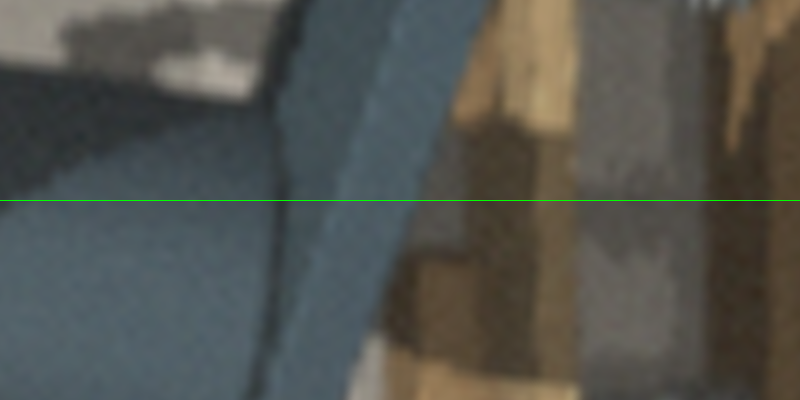

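The arm hides the nose in this view. The first, clear top picture is saved, so I'll fit the slot edges numerically from that.

Run:
```python
from h import *
np.set_printoptions(precision=1,suppress=True,linewidth=150)
c=imaging.camera("top"); img=cv2.imread("pics/top0.png").astype(np.float32)
yaw=np.radians(96);ex=np.array([np.cos(yaw),np.sin(yaw)]);ey=np.array([-ex[1],ex[0]]);O=np.array([.530,.267])
def prof(X,Y,z):
    XX,YY=np.meshgrid(X,Y); P=np.concatenate([O+XX[...,None]*ex+YY[...,None]*ey,np.full(XX.shape+(1,),z)],-1)
    uv=w2px(c,P.reshape(-1,3)).reshape(XX.shape+(2,)).astype(np.float32)
    return cv2.remap(img,uv[...,0],uv[...,1],cv2.INTER_CUBIC)
Y=np.arange(-.034,.0341,.002)
a=prof(np.arange(-.020,-.006,.001),Y,.046).mean(1)
for y,v in zip(Y,a): print(round(y*1000),v, round(v[2]-v[0],1))
print("outer ends (sill |y|~122)")
for Y in (np.arange(.11,.134,.002),np.arange(-.134,-.11,.002)):
    a=prof(np.arange(-.020,-.006,.001),Y,.046).mean(1)
    print([(round(y*1000),round(float(v[2]-v[0]))) for y,v in zip(Y,a)])
# yaw: sill front edge (x=-25) at several y
for y0 in (-.1,-.06,.06,.1):
    X=np.arange(-.04,-.014,.002);a=prof(X,np.arange(y0-.015,y0+.015,.002),.046).mean(0)
    print(y0,[(round(x*1000),round(float(v[2]-v[0]))) for x,v in zip(X,a)])
```

```text
-34 [ 76.7 107.4 132. ] 55.3
-32 [ 76.9 107.  132. ] 55.1
-30 [ 77.9 107.8 133.1] 55.2
-28 [ 78.4 108.3 133.1] 54.7
-26 [ 77.3 107.4 131.3] 54.0
-24 [ 74.3 102.5 126.3] 52.0
-22 [ 65.7  89.  108.6] 42.9
-20 [63.1 80.9 94.2] 31.0
-18 [ 77.9  92.5 102.6] 24.7
-16 [ 97.1 111.6 121.5] 24.4
-14 [108.  123.9 133.9] 25.9
-12 [109.6 125.7 134.6] 25.1
-10 [110.  126.1 135.9] 25.9
-8 [110.5 126.2 136.9] 26.4
-6 [111.6 126.8 136.7] 25.1
-4 [110.9 126.1 135.7] 24.8
-2 [110.3 125.8 135.4] 25.0
0 [111.1 126.3 135.5] 24.4
2 [110.9 126.  135.2] 24.3
4 [109.6 125.5 134.6] 25.0
6 [109.3 125.5 134.1] 24.8
8 [109.6 125.3 134.6] 25.0
10 [109.3 124.7 134.9] 25.6
12 [109.9 124.8 135.1] 25.2
14 [108.1 122.5 133.3] 25.2
16 [101.8 118.9 131.7] 29.8
18 [ 93.1 115.7 131.5] 38.4
20 [ 84.9 113.9 135.4] 50.5
22 [ 80.9 112.8 138.4] 57.5
24 [ 80.6 111.6 136.9] 56.3
26 [ 79.9 111.3 136.3] 56.4
28 [ 79.8 111.5 136.1] 56.3
30 [ 81.5 112.4 137.3] 55.8
32 [ 80.6 111.8 137.5] 56.8
34 [ 79.5 110.8 136.5] 57.0
outer ends (sill |y|~122)
[(110, 55), (112, 55), (114, 55), (116, 53), (118, 46), (120, 32), (122, 20), (124, 15), (126, 14), (128, 15), (130, 15), (132, 15), (134, 15)]
[(-134, 16), (-132, 16), (-130, 16), (-128, 16), (-126, 19), (-124, 28), (-122, 41), (-120, 52), (-118, 58), (-116, 57), (-114, 58), (-112, 58), (-110, 57)]
-0.1 [(-40, 16), (-38, 17), (-36, 25), (-34, 36), (-32, 42), (-30, 44), (-28, 46), (-26, 52), (-24, 59), (-22, 60), (-20, 59), (-18, 58), (-16, 58)]
-0.06 [(-40, 14), (-38, 16), (-36, 25), (-34, 35), (-32, 41), (-30, 44), (-28, 45), (-26, 51), (-24, 59), (-22, 60), (-20, 58), (-18, 57), (-16, 57)]
0.06 [(-40, 15), (-38, 17), (-36, 25), (-34, 36), (-32, 42), (-30, 45), (-28, 46), (-26, 53), (-24, 60), (-22, 60), (-20, 58), (-18, 57), (-16, 58)]
0.1 [(-40, 15), (-38, 16), (-36, 26), (-34, 37), (-32, 44), (-30, 46), (-28, 48), (-26, 55), (-24, 60), (-22, 59), (-20, 57), (-18, 56), (-16, 56)]
```

Slot edges at +18.5 and -21 mm and sill ends at +120 and -122.5 mm both put the centre line at lane y = -1.2 mm from my guess. That makes the axis x = 0.531 - 0.105(y - 0.267), yaw 96.0°, so I shift +7.4 mm in x, lower, and move up to the sill.

```bash
python3 -m pendant '[[[7.4,0,0,0.1,20],[0,0,-3,0,20],[-1.6,15,0,0,20],[-1.6,15,0,0,20],[-1.5,15,0,0,20],[0,0,0,0,20],[0,0,0,0,20]]]'
python3 - <<'E'
from h import *
np.set_printoptions(precision=4,suppress=True)
o=monitor.get_obs();Rm=rot(o["eef_rot"]);T=o["eef_pos"];print(T,np.degrees(np.arctan2(Rm[1,1],Rm[0,1])),o["wrist_force"])
ex=np.array([np.cos(np.radians(96)),np.sin(np.radians(96))]);d=T[:2]-[.5312,.267];print("lane x,y of TCP",d@ex,d@[-ex[1],ex[0]])
c=imaging.camera("scene"); cv2.imwrite("pics/s2.png",cv2.resize(c["img"][140:250,330:490,::-1],(800,550),interpolation=cv2.INTER_CUBIC))
E
```

```text
time_s: 11.85
eef_pos: [0.5448, 0.1352, -0.0306]
eef_rot: [0.0, 0.669, 0.743, -0.0]
wrist_force: [0.8, -0.1, -1.1]
opening: 0.505
[ 0.5448  0.1352 -0.0306] 6.03398001966686 [ 0.7507 -0.1067 -1.1311]
lane x,y of TCP -0.13251273965798366 0.00022320146971162638
```

View pics/s2.png

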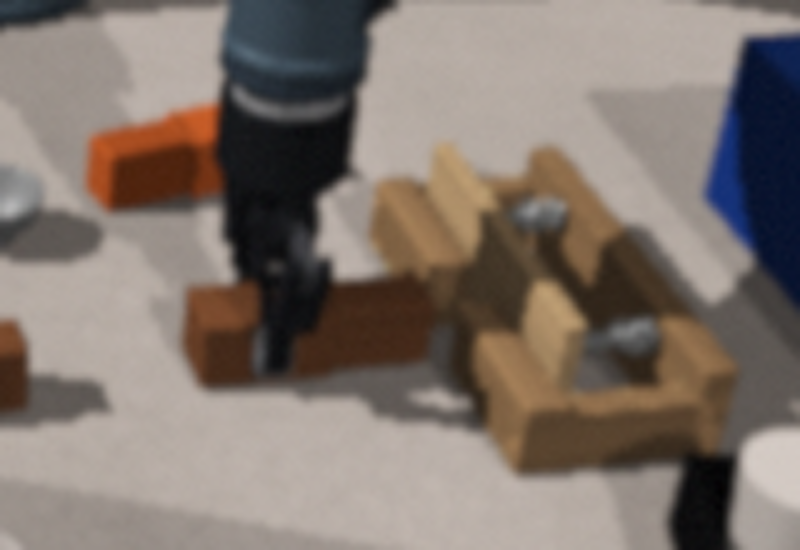

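The nose tip at (435,320) is lined up just in front of the slot, flat on the counter. I'll insert slowly and watch the lateral force.

```bash
python3 -m pendant '[[[-0.4,4,0,0,20],[-0.4,4,0,0,20],[-0.4,4,0,0,20],[-0.4,4,0,0,20],[0,0,0,0,20]]]'
```

```text
time_s: 12.52
eef_pos: [0.5432, 0.1514, -0.0306]
eef_rot: [-0.0, 0.669, 0.743, 0.0]
wrist_force: [0.5, -0.7, -1.6]
opening: 0.503
```

```bash
python3 -m pendant '[[[-0.4,4,0,0,20],[-0.4,4,0,0,20],[-0.4,4,0,0,20],[0,0,0,0,20],[0,0,0,0,20]]]'; python3 -m pendant '[[[-0.4,4,0,0,20],[-0.4,4,0,0,20],[0,0,0,0,20],[0,0,0,0,20]]]'
```

```text
time_s: 13.15
eef_pos: [0.542, 0.163, -0.0306]
eef_rot: [0.0, 0.669, 0.743, -0.0]
wrist_force: [-0.3, -1.5, -0.9]
opening: 0.507
time_s: 13.65
eef_pos: [0.5412, 0.171, -0.0306]
eef_rot: [0.0, 0.669, 0.743, -0.0]
wrist_force: [0.2, 0.6, -1.0]
opening: 0.505
```

```bash
python3 -m pendant '[[[-0.4,4,0,0,20],[-0.4,4,0,0,20],[0,0,0,0,20],[0,0,0,0,20]]]';  python3 -m pendant '[[[-0.3,3,0,0,20],[-0.3,3,0,0,20],[0,0,0,0,20],[0,0,0,0,20]]]'
```

```text
time_s: 14.15
eef_pos: [0.5404, 0.1788, -0.0306]
eef_rot: [0.0, 0.669, 0.743, -0.0]
wrist_force: [-0.5, -4.2, -1.0]
opening: 0.507
time_s: 14.65
eef_pos: [0.5399, 0.1842, -0.0306]
eef_rot: [0.0, 0.669, 0.743, -0.0]
wrist_force: [0.0, -6.7, -0.7]
opening: 0.507
```

The force rises at about 0.5 N/mm, so it's the spring and not the sill. Go on to 10 N and hold.

```bash
python3 -m pendant '[[[-0.35,3.5,0,0,20],[-0.35,3.5,0,0,20],[0,0,0,0,20],[0,0,0,0,20],[0,0,0,0,20],[0,0,0,0,20]]]'
python3 - <<'E'
from h import *
np.set_printoptions(precision=4,suppress=True)
F=[]
for n in ("top","wrist","top","wrist","scene"):
    c=imaging.camera(n); F.append(monitor.get_obs()["wrist_force"])
print(np.array(F)); o=monitor.get_obs();print(o["eef_pos"],o["time_s"])
save(imaging.camera("wrist"),"wf")
c=imaging.camera("scene")
for r in spotter.tip_of("scene","pusher_face")[:1]: print(w(c,r["at"]))
cv2.imwrite("pics/s3.png",cv2.resize(c["img"][140:250,330:490,::-1],(800,550),interpolation=cv2.INTER_CUBIC))
E
```

```text
time_s: 15.4
eef_pos: [0.5392, 0.1904, -0.0306]
eef_rot: [0.001, 0.669, 0.743, -0.001]
wrist_force: [-0.1, -10.6, 1.4]
opening: 0.507
[[  0.0167  -9.2292   0.1876]
 [ -0.6383 -10.293    0.3566]
 [  0.064   -8.9715   0.6598]
 [  0.7489  -9.7142  -0.2466]
 [ -0.2207  -9.6498   0.4385]]
[ 0.5392  0.1904 -0.0306] 15.65
[0.5334 0.2925 0.0415]
```

View pics/s3.png

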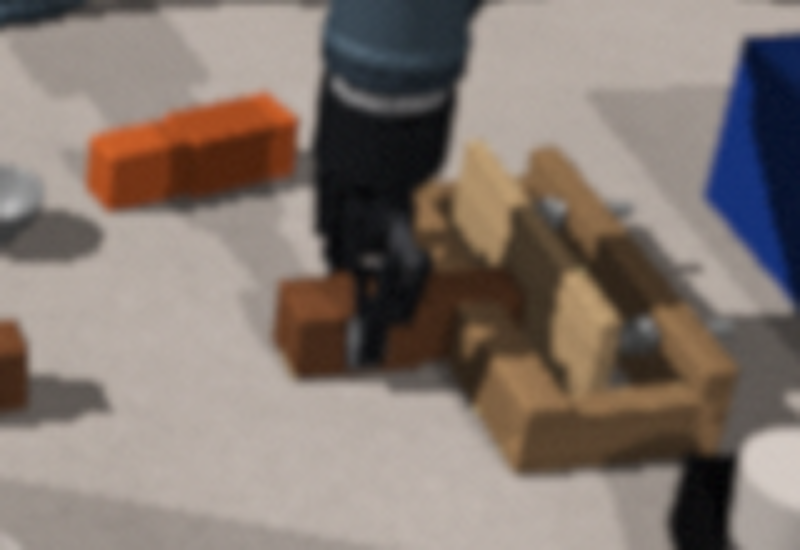

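The nose has passed through the slot and the board is pushed back off the sill, with its face about 22 mm further along. Nothing but the cleat touches it, and the force is about 9.7 N. I'll hold for 2 s or more and then hand in.

```bash
python3 -m pendant '[[[0,0,0,0,20],[0,0,0,0,20],[0,0,0,0,20],[0,0,0,0,20],[0,0,0,0,20],[0,0,0,0,20],[0,0,0,0,20],[0,0,0,0,20]]]'; python3 -m pendant '[[[0,0,0,0,20],[0,0,0,0,20],[0,0,0,0,20],[0,0,0,0,20],[0,0,0,0,20],[0,0,0,0,20]]]'; python3 -c "
from bench import order; print(order.hand_in())"
```

```text
time_s: 16.8
eef_pos: [0.5392, 0.1904, -0.0306]
eef_rot: [0.001, 0.669, 0.743, -0.001]
wrist_force: [0.1, -10.7, 0.1]
opening: 0.51
time_s: 17.55
eef_pos: [0.5392, 0.1904, -0.0306]
eef_rot: [0.001, 0.669, 0.743, -0.001]
wrist_force: [-0.1, -9.6, 0.1]
opening: 0.512
the job is handed in; nothing more can be done
None
```

I slid the long-nosed cleat flat through the slot and pressed it on the pusher board. It was held there for over 2 s and handed in still pushing, at about 17.6 s on the robot's clock. No verdict was reported.

**Last checks**
- **Push:** the wrist force along the push was 9–10.7 N, steady. It built up at about 0.5 N/mm, which matches the 500 N/m spring. Board travel is about 20 mm: the detector puts its face at y = 0.2925, against about 0.267–0.27 at rest.
- **Alignment:** lateral force was near zero, and the tool yaw was 96.0° while approaching the slot, which matches the lane.
- **Contact:** the grip was at 43–44 mm on the block. The last scene picture shows only the cleat touching the board, with no finger or arm on it.

**What failed or disagreed**
- **First grasp missed:** the real fingertips sit about 40 mm above the reported TCP height, so the fingers first closed over the top of the cleat. The cleat did not move. Two cameras confirmed the offset, and I lowered the gripper by that much, to a reported z of -0.031, for the second grasp.
- **Lane position:** the detector and my own edge fit differed by up to 3 mm across the lane. I used the edge fit, and the nose went in without touching the sides as far as the forces show.
- **Bystanders:** I did not measure again whether the other things had moved. Nothing was knowingly touched.

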